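# Draw the cured phone out of the curing box

### The arm

A 6-joint arm with a two-finger parallel gripper is mounted at the origin on the work surface. World frame = base frame: x ahead of the robot, y to its left, z up, the work surface at z = 0. Lengths are in m, angles in rad, forces in N, time in s.
With the tool pointing down it reaches from about 0.325 to 0.9 m from the base axis. Payload 6.1 kg.
Tool frame: the origin (TCP) lies between the finger pads; the fingertips stand 25 mm ahead of it and the grasp point (between the pads) lies 6 mm ahead of it; z points along the fingers, y is the direction in which the jaws open and shut (so a half turn about z gives the same grasp; the last joint's range is limited). The gripper opens to 87 mm and grips with 3 to 60 N. Pads are 19 mm wide; open, the fingers measure 117 mm over their backs; the gripper's body (75 mm by 190 mm) begins 51 mm behind the grasp point.
Start: joints at [-1.254, 0.22, 1.526, -0, 1.395, -0.126], TCP at [0.268, -0.565, 0.248] pointing down, gripper open.
Joint ranges: [-2.98, 2.98], [-0.91, 2.08], [0.09, 2.57], [-1.24, 4.39], [0.2, 2.65], [-2.68, 2.68]. Speed limits (rad/s): [2.57, 2.57, 3.01, 3.14, 3.14, 3.14].

### API

Orientations are given as a 3x3 rotation matrix whose columns are the frame's x, y, z axes.
In Python, from station import ctrl gives the robot as it stands.
- The arm moves only by the shell command python3 -m crank 'ROWS' [OPENING] [FORCE]. ROWS is text: rows parted by semicolons, each of 6 numbers parted by spaces: the shift along the tool's x, y, z in mm, then the turn, a rotation vector about the tool's x, y, z in rad. In form: x y z ax ay az; .... A call has 1 to 5 rows; each row is the pose to reach, as a shift and turn from the pose measured when the call began, along the tool's axes at that moment; what a row does not reach only later rows make up. A row lasts 1/8 s, in which the tool goes at most 62.5 mm and 10.7 degrees, less where a joint would pass 70% of its speed; a pose out of reach is approached as far as the arm can. A call with a gripper value outside its range is refused whole. OPENING is the opening in per cent of the stroke, from 0 (shut) to 100 (fully open), set as the call begins (- or left out, the last holds). The fingers move at their own pace and stop on an object; FORCE is the grip in N (left out, the last holds). Time passes only in rows, so rows that repeat a pose let the fingers close. It gives the time, the measured TCP pose, the force and the opening at its end, in the units of the state.
- ctrl.get_obs(): the state, without advancing time (a new reading comes with each control period).
- ctrl.grab_frame(name): name is "side" or "top" or "wrist"; returns a dict with "frame" (480x640x3 uint8, red, green, blue), "mtx" (3x3 intrinsics, pixels), "world_to_cam" (4x4, takes a point from world to camera coordinates). Camera axes: x right, y down, z forward; pixel columns grow to the right and rows downward; lengths in m; the calibration is good to about 2 mm. A picture is of the moment at which its call begins. There is no depth.
- ctrl.sign_off(): hands the job in, once; it reports no verdict.
The state is a dict: "t": time; "joint_positions": joint angles; "qd": joint speeds; "joint_torque": joint torques, N m; "tcp_pos": TCP position; "ee_rot": TCP orientation; "contact_force": force on the tool from outside, world axes, zero at the start; "wrist_torque": the same for the moment, N m; "grip_width": opening from 0.0 (shut) to 1.0 (fully open).
Only numpy, scipy, OpenCV 4.12 (cv2) and the standard library are available. Lean on these libraries where they do the work, as an engineer would, in place of code of your own. Each camera call takes 0.05 s, during which the arm holds its last target.

### The job

Two curing boxes stand on the bench; the phone in one of them has finished, the watch in the other is still curing. On the box with the phone, press the stop key to switch its lamp off, then hook a fingertip behind the lip of its tray and draw the tray smoothly out until it meets its stop, the phone lying undisturbed in it, and come clear. Pull from behind the lip only, without pinching it; pick nothing up, and leave the other box and everything else on the bench alone.

Things in the scene. Friction and masses are not known exactly. Their poses are not given: they have to be found in the camera images.
- box_a: white curing box, 200 deep (x) x 200 wide (y) x 85 mm high, fixed; origin under its centre, x points from its front into its back (front roughly to the robot), y to its left. Amber see-through window in the roof, front left; a 42 mm control strip along the right, level with the roof, has the stop key. This is the box with the phone lying in it.
- lip_a (a point): top middle of the tray's front lip on its inner face, 55 mm above the bench; moves with the tray. Ahead of box_a's front the 150 mm wide steel tray shows a flat apron, floor 25 mm above the bench, between this 3 mm lip (its edge rolled outward, 8 mm in all) and a dark baffle plate (top at 63 mm). Gap lip to baffle 49 mm, clear width 145 mm, side walls 12 mm. Box's axes: comes out along -x
- tray_a (a joint): how far box_a's tray is drawn out, in m: 0 home, 0.105 at its end stop. It may start up to 4 mm open. It runs level on rails along the box's -x with about 2 N of drag and stays where it is left
- key_a_top (a point): centre of the top of box_a's stop key: black round key, diameter 22, standing 9 mm proud of the control strip (its top 94 mm above the bench), pressed straight down
- key_a (a joint): travel of box_a's stop key, in m: 0 up, 0.005 fully down; about 1.1 N starts it and 4 N holds it down; it springs back up
- pan_a (a point): point on the tray floor of box_a in the middle of the loading place, 45 mm behind the baffle; moves with the tray; axes as the box's
- box_b: white curing box, 200 deep (x) x 200 wide (y) x 85 mm high, fixed; origin under its centre, x points from its front into its back (front roughly to the robot), y to its left. Amber see-through window in the roof, front left; a 42 mm control strip along the right, level with the roof, has the stop key. This is the box with the round watch lying in it, which is still curing.
- lip_b (a point): top middle of the tray's front lip on its inner face, 55 mm above the bench; moves with the tray. Ahead of box_b's front the 150 mm wide steel tray shows a flat apron, floor 25 mm above the bench, between this 3 mm lip (its edge rolled outward, 8 mm in all) and a dark baffle plate (top at 63 mm). Gap lip to baffle 49 mm, clear width 145 mm, side walls 12 mm. Box's axes: comes out along -x
- tray_b (a joint): how far box_b's tray is drawn out, in m: 0 home, 0.105 at its end stop. It may start up to 4 mm open. It runs level on rails along the box's -x with about 2 N of drag and stays where it is left
- key_b_top (a point): centre of the top of box_b's stop key: black round key, diameter 22, standing 9 mm proud of the control strip (its top 94 mm above the bench), pressed straight down
- key_b (a joint): travel of box_b's stop key, in m: 0 up, 0.005 fully down; about 1.1 N starts it and 4 N holds it down; it springs back up
- pan_b (a point): point on the tray floor of box_b in the middle of the loading place, 45 mm behind the baffle; moves with the tray; axes as the box's
- phone: phone, black glass in a silver frame, 64 (x) x 131 (y) x 8 mm, lying loose and flat across the tray of box_a, seen through the window; origin under its centre
- watch: round watch head, diameter 44, 11 mm high, lying loose in the tray of box_b, seen through the window; origin under its centre
- bench_phone: phone, black glass in a silver frame, 150 x 72 x 8 mm lying on the left mat, a bystander; origin under its centre
- cleaner: clear round bottle with a white cap, diameter 52, 140 mm tall, standing far right, a bystander; origin under its centre
- flux_tin: small round tin, diameter 38, 24 mm tall, standing between the two trays, a bystander; origin under its centre
- solder_spool: grey spool, diameter 48, 34 mm tall, standing on its flange at the right, a bystander; origin under its centre
- tweezers: steel tweezers 120 mm long, 6 mm high, lying between the two trays' lanes, a bystander; origin under their middle
- screwdriver: grey-handled screwdriver 150 mm long, 26 mm thick, lying on the right mat, a bystander; origin under its middle
- suction_lifter: black rubber suction lifter, diameter 46, 36 mm tall, standing at the left, a bystander; origin under its centre

How it is judged:
On the way, in this order (a step that is already met when the one before it is completed fails the run):
1. the stop key of the phone's box is pressed while its tray is still shut (value of joint key_a above 0.003 m and value of joint tray_a below 0.02 m), for 0.05 s.
2. the phone's tray is drawn out to its stop (value of joint tray_a above 0.1 m), for 0.2 s.
At the end, for the whole second after the job is handed in: the phone's tray is out to within 5 mm of its stop and at rest, its stop key up, the phone lying flat and still on the tray within 15 mm of the loading place's middle along the tray, the other tray not drawn out (under 12 mm) (value of joint tray_a above 0.1 m and velocity of joint tray_a between -0.01 and 0.01 m/s and value of joint key_a below 0.001 m and x of phone in the frame of pan_a between -0.015 and 0.015 m and z of phone in the frame of pan_a below 0.006 m and angle between phone's own z axis and vertical below 0.12 rad and linear speed of phone below 0.01 m/s and value of joint tray_b below 0.012 m); the robot touches nothing.
It fails at once if the phone's tray is jerked or slammed (faster than 0.3 m/s) (velocity of joint tray_a above 0.3 m/s or velocity of joint tray_a below -0.3 m/s).
It fails at once if the phone is lifted from its tray, tipped, or slides more than 15 mm along it (not (x of phone in the frame of pan_a between -0.015 and 0.015 m and z of phone in the frame of pan_a below 0.006 m and angle between phone's own z axis and vertical below 0.12 rad)).
It fails at once if the lip is pinched or pushed from its outer side (over 3 N on its rolled edge) while the phone's tray is on its way (value of joint tray_a above 0.02 m and contact force between the fingers and tray_a_c6 above 3 N).
It fails at once if the other box's tray is drawn out, its stop key pressed, or the watch lifted (value of joint tray_b above 0.015 m or value of joint key_b above 0.002 m or z of watch in the frame of pan_b above 0.015 m).
It fails at once if something else on the bench is moved by more than 15 mm or knocked over (distance of any of bench_phone, cleaner, flux_tin, solder_spool, tweezers, screwdriver, suction_lifter from where it was at the start of the episode above 0.015 m or angle between cleaner's own z axis and vertical above 0.3 rad).
It also fails if it takes over 42 s, if anything falls off the work surface, if the arm or the gripper's body presses on something with over 40 N, if the wrist force passes 120 N, or if a joint passes its speed limit or range.

## Working session

There is one attempt and no reset: what is moved stays moved. The work goes in short steps, Python scripts to look and compute and a shell command to move; the robot and the scene stay as the last step left them, time stands still between calls to the robot, and variables do not carry over. Pictures are saved under pics/ and viewed, and the job is handed in when it is done.

```bash
mkdir -p pics
python3 - <<'E'
from station import ctrl
import cv2,numpy as np
o=ctrl.get_obs();print(o['t'],o['tcp_pos'],o['ee_rot'],o['grip_width'],o['contact_force'])
for n in('side','top','wrist'):
    f=ctrl.grab_frame(n);cv2.imwrite(f'pics/{n}0.png',f['frame'][:,:,::-1]);np.savez(f'{n}0.npz',**f);print(n,f['mtx'].tolist(),f['world_to_cam'].round(3).tolist())
E
```

```text
0.0 [ 0.26763734 -0.56416341  0.24643809] [[ 9.03531393e-01  4.28521463e-01 -6.14505008e-04]
 [ 4.28521842e-01 -9.03529569e-01  1.83015797e-03]
 [ 2.29038524e-04 -1.91693400e-03 -9.99998136e-01]] 1.003626455276064 [ 0.26945444 -0.535138    0.56916825]
side [[610.4806713445668, 0.0, 325.35722013541897], [0.0, 610.4806713445668, 236.1135652334778], [0.0, 0.0, 1.0]] [[-0.842, -0.54, 0.006, 0.487], [-0.283, 0.432, -0.856, 0.249], [0.46, -0.722, -0.517, 1.1], [0.0, 0.0, 0.0, 1.0]]
top [[532.7162844108922, 0.0, 323.63968802592404], [0.0, 532.7162844108922, 234.28815128804328], [0.0, 0.0, 1.0]] [[0.026, -0.999, 0.029, -0.051], [-0.992, -0.03, -0.125, 0.556], [0.126, -0.026, -0.992, 1.182], [0.0, 0.0, 0.0, 1.0]]
wrist [[370.1748091482309, 0.0, 321.0566477910106], [0.0, 370.1748091482309, 236.0907346193141], [0.0, 0.0, 1.0]] [[0.429, -0.903, -0.001, -0.625], [-0.87, -0.414, 0.266, -0.032], [-0.241, -0.113, -0.964, 0.39], [0.0, 0.0, 0.0, 1.0]]
```

View pics/top0.png

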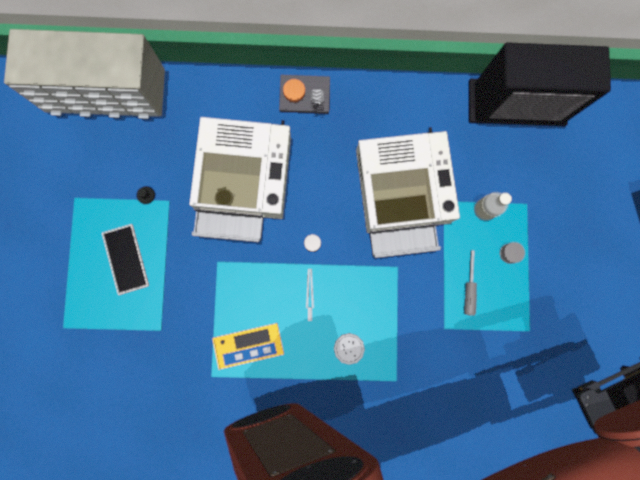

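View pics/side0.png

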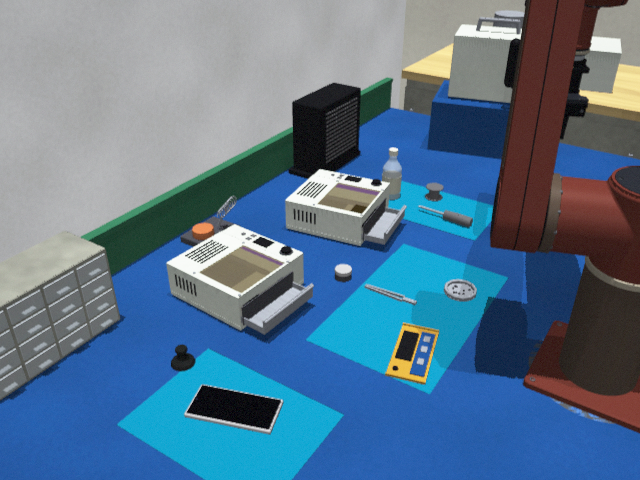

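The right-hand box (centre about 408,180 in the top view) shows a dark rectangle, which should be the phone. The left one shows a round watch at (224,195). I'll zoom in to get accurate pixels.

Run:
```python
import cv2
im=cv2.imread('pics/top0.png')
c=im[115:265,345:505];c=cv2.resize(c,(800,750),interpolation=cv2.INTER_CUBIC)[150:750]
cv2.imwrite('pics/topzoom.png',c)
im=cv2.imread('pics/side0.png')
c=im[160:260,275:435];cv2.imwrite('pics/sidezoom.png',cv2.resize(c,(800,500),interpolation=cv2.INTER_CUBIC))
```

```text
(no output)
```

View pics/topzoom.png

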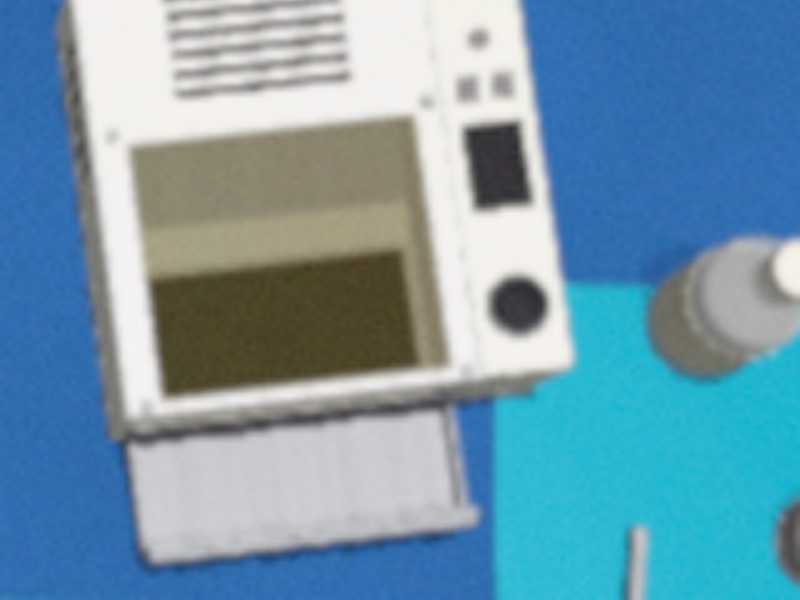

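View pics/sidezoom.png

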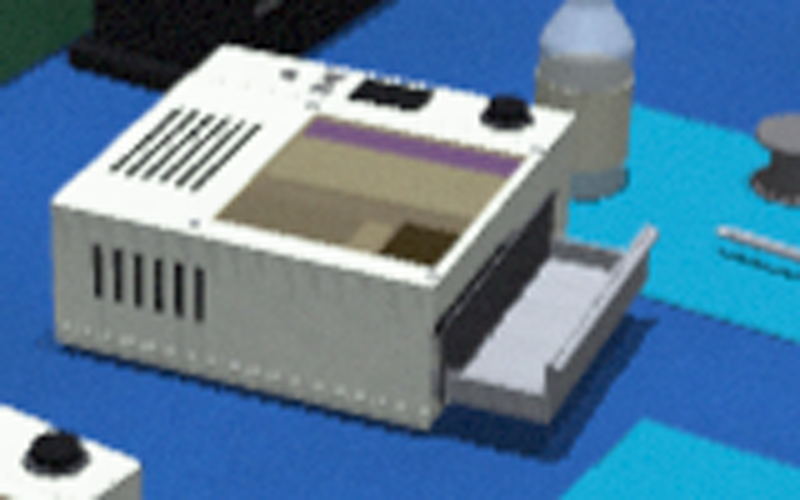

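View pics/wrist0.png

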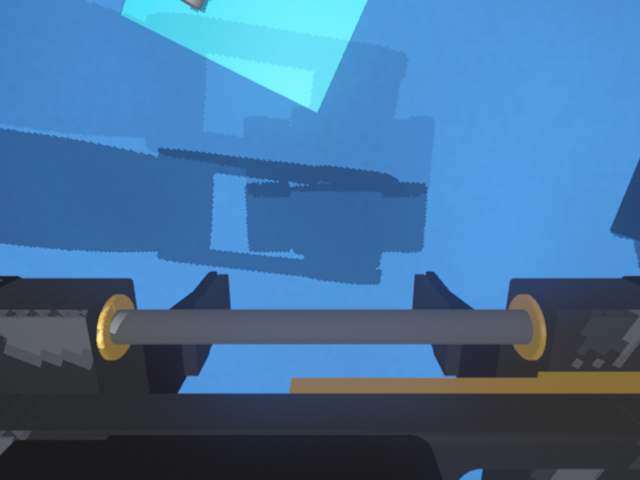

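The phone box is clear: the key is at zoom (520,304) and the rolled lip edge runs from (150,563) to (478,520). In the side view the key is at zoom (506,108).

```bash
cat > h.py <<'E'
import numpy as np
from station import ctrl
def ray(f,uv):
    T=f['world_to_cam'];R=T[:3,:3];c=-R.T@T[:3,3]
    d=R.T@np.linalg.solve(f['mtx'],[uv[0],uv[1],1]);return c,d
def onz(f,uv,z):
    c,d=ray(f,uv);return c+d*(z-c[2])/d[2]
def proj(f,p):
    q=f['mtx']@(f['world_to_cam']@np.append(p,1))[:3];return q[:2]/q[2]
E
python3 - <<'E'
from h import *
t=np.load('top0.npz');s=np.load('side0.npz')
tz=lambda u,v:(345+u/5-.4,115+(v+150)/5-.4)
sz=lambda u,v:(275+u/5-.4,160+v/5-.4)
for n,p,z in[('key',tz(520,304),.094),('roofFR',tz(574,368),.085),('roofFL',tz(117,430),.085),('lipL',tz(150,563),.053),('lipR',tz(478,523),.053),('lipRin',tz(470,508),.055),('lipLin',tz(143,542),.055)]:
    print(n,onz(t,p,z).round(4))
for n,p,z in[('key',sz(506,103),.094),('roofFR',sz(575,113),.085),('roofFL',sz(437,285),.085),('roofBL',sz(53,207),.085),('roofBR',sz(222,45),.085),('lipRtop',sz(655,230),.055),('lipLtop',sz(550,368),.055)]:
    print('s',n,onz(s,p,z).round(4))
E
```

```text
key [ 0.6219 -0.3079  0.094 ]
roofFR [ 0.5955 -0.3343  0.085 ]
roofFL [ 0.5617 -0.1316  0.085 ]
lipL [ 0.5062 -0.1509  0.053 ]
lipR [ 0.5286 -0.2993  0.053 ]
lipRin [ 0.5351 -0.2952  0.055 ]
lipLin [ 0.5154 -0.1474  0.055 ]
s key [ 0.6253 -0.312   0.094 ]
s roofFR [ 0.5984 -0.3379  0.085 ]
s roofFL [ 0.5679 -0.1409  0.085 ]
s roofBL [ 0.7625 -0.1059  0.085 ]
s roofBR [ 0.7961 -0.3072  0.085 ]
s lipRtop [ 0.5301 -0.2971  0.055 ]
s lipLtop [ 0.5107 -0.1484  0.055 ]
```

Both views put the key at about (0.6235, -0.310). The lip's inner middle is near (0.525, -0.222) and the yaw is about 0.15. I'll move above and in front of the box with the fingers shut and refine from the wrist camera.

```bash
python3 -m crank '50 -20 0 0 0 0.06; 105 -45 0 0 0 0.12; 160 -70 0 0 0 0.18; 215 -95 0 0 0 0.24; 270 -118 0 0 0 0.28' 0 20
python3 - <<'E'
from h import *
o=ctrl.get_obs();R=o['ee_rot'];print((R.T@(np.array([.53,-.26,.25])-o['tcp_pos'])*1000).round(1), np.arctan2(R[1,0],R[0,0]))
E
```

```text
t: 0.78
tcp_pos: [0.4619, -0.3402, 0.2467]
ee_rot: [[0.987, 0.16, -0.001], [0.16, -0.987, 0.002], [-0.0, -0.002, -1.0]]
contact_force: [0.1, -0.1, 0.3]
grip_width: 0.517
[ 80.1 -68.3  -3.2] 0.1610803101419978
```

```bash
python3 -m crank '40 -34 0 0 0 0; 80 -68 -3 0 0 0; 80 -68 -3 0 0 0; 80 -68 -3 0 0 0' 0 20
python3 - <<'E'
from h import *
import cv2
for n in('wrist','top','side'):
    f=ctrl.grab_frame(n);cv2.imwrite(f'pics/{n}1.png',f['frame'][:,:,::-1]);np.savez(f'{n}1.npz',**f)
E
```

```text
t: 1.27
tcp_pos: [0.5297, -0.2603, 0.2494]
ee_rot: [[0.987, 0.161, -0.002], [0.161, -0.987, 0.001], [-0.001, -0.002, -1.0]]
contact_force: [-0.1, 0.5, -1.0]
grip_width: 0.064
```

View pics/wrist1.png

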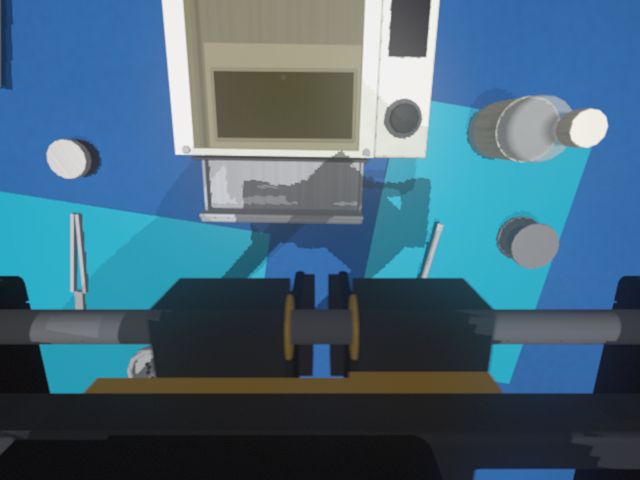

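The phone is clearly visible in this box. The key is at (403,117), the lip runs from (200,214) to (362,217), and the roof's front edge runs from (175,153) to (425,158).

Run:
```python
from h import *
import cv2
w=np.load('wrist1.npz')
for n,p,z in[('key',(403,116.5),.094),('roofFL',(175,154),.085),('roofFR',(425,158),.085),('lipinL',(200,214),.055),('lipinR',(362,217),.055),('bafL',(205,159),.063),('tips?',(0,0),0)]:
    print(n,onz(w,p,z).round(4))
o=ctrl.get_obs();print(proj(w,o['tcp_pos']+.025*o['ee_rot'][:,2]))
c=w['frame'][90:240,165:445,::-1];cv2.imwrite('pics/w1z.png',cv2.resize(c,(784,420),interpolation=cv2.INTER_CUBIC))
```

```text
key [ 0.6244 -0.3071  0.094 ]
roofFL [ 0.568  -0.1363  0.085 ]
roofFR [ 0.5972 -0.3331  0.085 ]
lipinL [ 0.5145 -0.1507  0.055 ]
lipinR [ 0.5357 -0.2972  0.055 ]
bafL [ 0.5654 -0.1536  0.063 ]
tips? [0.6713 0.0625 0.    ]
[322.75695065 296.40706661]
```

View pics/w1z.png

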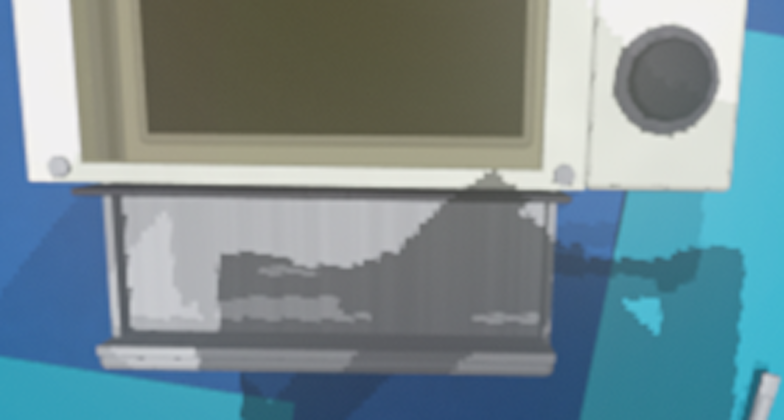

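```bash
python3 -m crank '43 31 0 0 0 -0.0; 85 62 0 0 0 0.014; 85 62 40 0 0 0.014; 85 62 90 0 0 0.014; 85 62 105 0 0 0.014' 0
python3 - <<'E'
from h import *
import cv2
f=ctrl.grab_frame('wrist');cv2.imwrite('pics/wrist2.png',f['frame'][:,:,::-1])
f=ctrl.grab_frame('side');cv2.imwrite('pics/side2.png',cv2.resize(f['frame'][100:260,260:470,::-1],None,fx=3,fy=3))
o=ctrl.get_obs();R=o['ee_rot'];print(o['tcp_pos'],o['contact_force'],(R.T@(np.array([.624,-.308,.115])-o['tcp_pos'])*1000).round(1), np.arctan2(R[1,0],R[0,0]))
E
```

```text
t: 2.05
tcp_pos: [0.6198, -0.3088, 0.1396]
ee_rot: [[0.99, 0.143, -0.008], [0.143, -0.99, 0.006], [-0.007, -0.007, -1.0]]
contact_force: [0.1, 0.4, -0.2]
grip_width: 0.003
[ 0.6211343  -0.30909911  0.14230311] [-0.52731736  0.10303554 -0.30445807] [ 3.1 -0.6 27.3] 0.14396191654283436
```

View pics/side2.png

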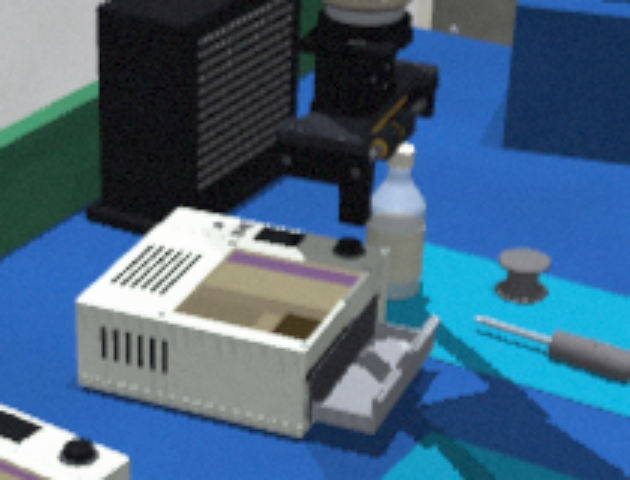

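View pics/wrist2.png

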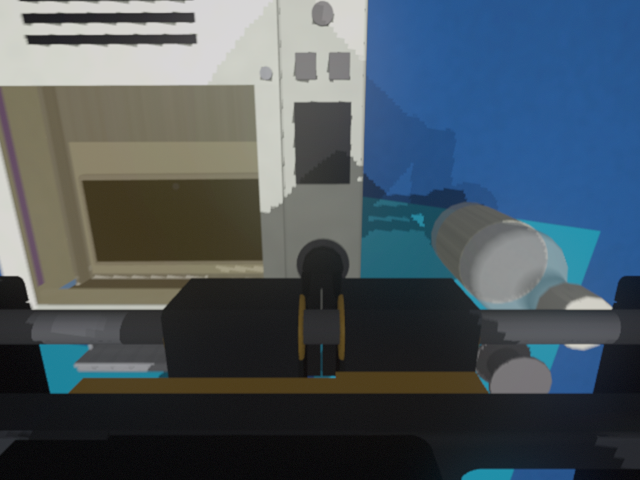

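Fingers are shut just above the key, about 3 mm short in x. The bottle cap clears the gripper body by about 20 mm at press depth. Pressing now.

```bash
python3 -m crank '3 -0.5 12 0 0 0; 3 -0.5 22 0 0 0; 3 -0.5 27 0 0 0; 3 -0.5 27 0 0 0' 0
```

```text
t: 2.65
tcp_pos: [0.6242, -0.3082, 0.1159]
ee_rot: [[0.99, 0.144, -0.004], [0.144, -0.99, 0.003], [-0.003, -0.004, -1.0]]
contact_force: [0.2, -0.9, 3.0]
grip_width: 0.002
```

```bash
python3 -m crank '0 0 2 0 0 0; 0 0 2.5 0 0 0; 0 0 2.5 0 0 0' 0
python3 - <<'E'
from h import *
import cv2
f=ctrl.grab_frame('side');cv2.imwrite('pics/side3.png',cv2.resize(f['frame'][100:260,260:470,::-1],None,fx=3,fy=3))
print(ctrl.get_obs()['contact_force'])
E
```

```text
t: 3.02
tcp_pos: [0.6243, -0.3082, 0.1144]
ee_rot: [[0.99, 0.144, -0.004], [0.144, -0.99, 0.003], [-0.003, -0.003, -1.0]]
contact_force: [-2.9, 1.4, 5.9]
grip_width: 0.008
[-2.34517304  1.09822979  5.45841873]
```

View pics/side3.png

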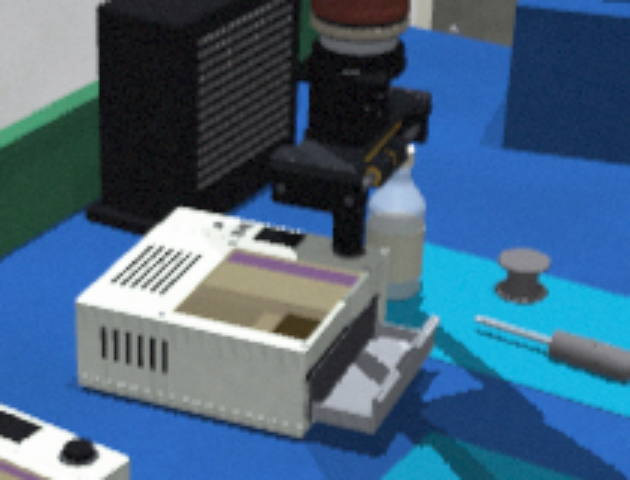

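The key took about 5.5 N vertically, which is over the 4 N hold-down force, so it bottomed. I'll lift off and check that the lamp and key have changed.

```bash
python3 -m crank '0 0 -15 0 0 0; 0 0 -45 0 0 0; -45 0 -95 0 0 0; -75 -30 -100 0 0 0; -100 -65 -100 0 0 0' 0
python3 - <<'E'
from h import *
import cv2
f=ctrl.grab_frame('side');cv2.imwrite('pics/side4.png',cv2.resize(f['frame'][100:260,260:470,::-1],None,fx=3,fy=3))
f=ctrl.grab_frame('wrist');cv2.imwrite('pics/wrist4.png',f['frame'][:,:,::-1]);np.savez('wrist4.npz',**f)
o=ctrl.get_obs();R=o['ee_rot'];print(o['tcp_pos'],o['contact_force'],np.arctan2(R[1,0],R[0,0]))
E
```

```text
t: 3.7
tcp_pos: [0.5159, -0.2591, 0.2174]
ee_rot: [[0.99, 0.142, -0.001], [0.142, -0.99, 0.001], [-0.0, -0.001, -1.0]]
contact_force: [0.1, 0.6, 0.2]
grip_width: 0.003
[ 0.51373113 -0.25578974  0.2150113 ] [-0.06991364  0.41264617  0.17717766] 0.1450170592842044
```

View pics/side4.png

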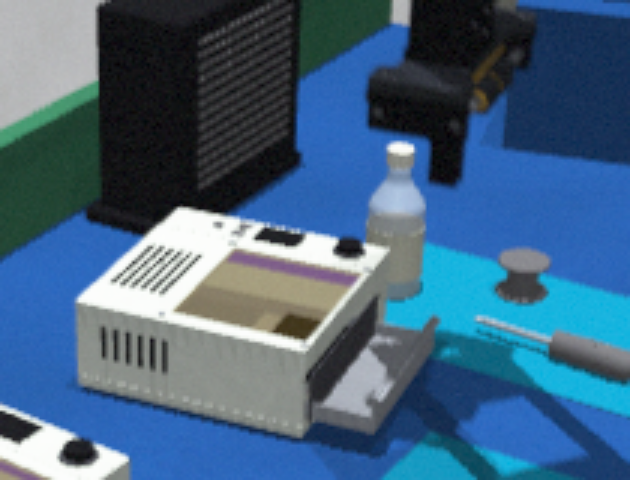

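View pics/wrist4.png

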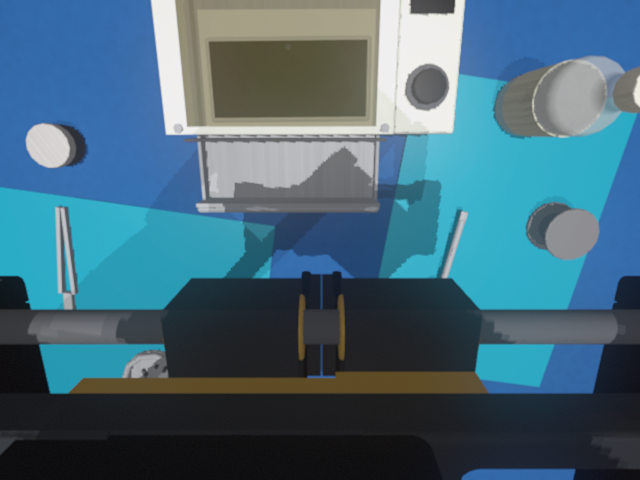

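The key is back up, and it went about 4.6 mm down under 5.5 N. The lamp tint can't be judged from this view. The tray hasn't moved, with the lip at (197,204)–(379,206). Next I'll locate the lip again and go to the middle of the gap.

Run:
```python
from h import *
w=np.load('wrist4.npz')
L=onz(w,(197,203.5),.055);Rr=onz(w,(379,205.5),.055);print(L,Rr,(L+Rr)/2,np.arctan2(Rr[0]-L[0],L[1]-Rr[1]))
o=ctrl.get_obs();R=o['ee_rot'];m=(L+Rr)/2
g=m+.022*np.array([.989,.146,0]);g[2]=.060
print(o['tcp_pos'],g,(R.T@(g-o['tcp_pos'])*1000).round(1))
```

```text
[ 0.51517091 -0.15092853  0.055     ] [ 0.53514259 -0.29748695  0.055     ] [ 0.52515675 -0.22420774  0.055     ] 0.13543690052860213
[ 0.51373113 -0.25578974  0.2150113 ] [ 0.54691475 -0.22099574  0.06      ] [ 38.6 -28.8 155. ]
```

```bash
python3 -m crank '30 -22 20 0 0 0; 38.5 -29 70 0 0 0; 38.5 -29 105 0 0 0; 38.5 -29 118 0 0 0; 38.5 -29 118 0 0 0' 0
python3 - <<'E'
from h import *
import cv2
f=ctrl.grab_frame('side');cv2.imwrite('pics/side5.png',cv2.resize(f['frame'][100:260,260:470,::-1],None,fx=3,fy=3))
f=ctrl.grab_frame('wrist');cv2.imwrite('pics/wrist5.png',f['frame'][:,:,::-1])
o=ctrl.get_obs();R=o['ee_rot'];print(o['tcp_pos'],o['contact_force'],(R.T@(np.array([.5469,-.221,.060])-o['tcp_pos'])*1000).round(1))
E
```

```text
t: 4.42
tcp_pos: [0.547, -0.2212, 0.0968]
ee_rot: [[0.99, 0.144, -0.006], [0.144, -0.99, 0.005], [-0.005, -0.006, -1.0]]
contact_force: [-0.5, -0.4, 0.2]
grip_width: 0.004
[ 0.54820256 -0.22191204  0.09882025] [ 0.6137409   0.27341561 -0.188142  ] [-1.1 -0.9 38.8]
```

View pics/side5.png

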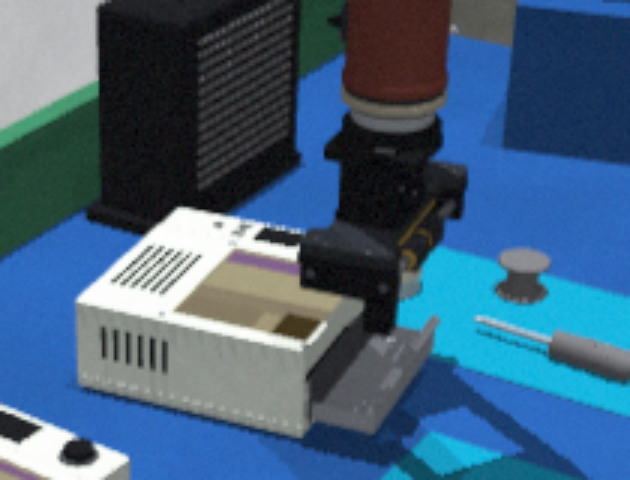

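View pics/wrist5.png

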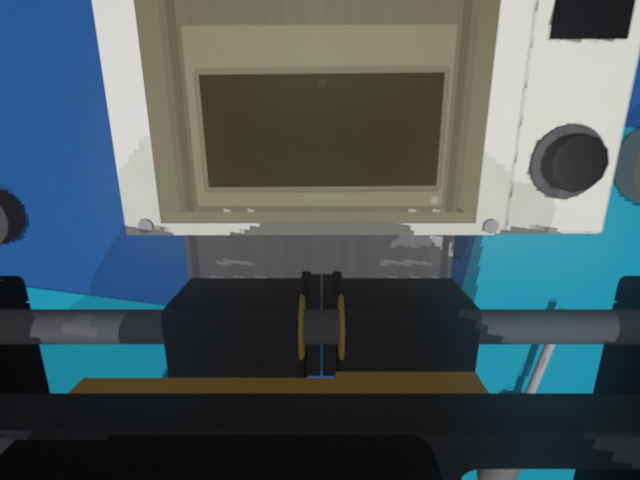

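Fingers are over the apron, about mid-gap. I'll lower to tip z ≈ 0.040, which puts them 15 mm below the lip top.

```bash
python3 -m crank '-1 -1 12 0 0 0; -1 -1 24 0 0 0; -1 -1 33 0 0 0; -1 -1 33 0 0 0' 0
python3 - <<'E'
from h import *
import cv2
f=ctrl.grab_frame('side');cv2.imwrite('pics/side6.png',cv2.resize(f['frame'][100:260,260:470,::-1],None,fx=3,fy=3))
o=ctrl.get_obs();R=o['ee_rot'];print(o['tcp_pos'],o['contact_force'])
E
```

```text
t: 5.03
tcp_pos: [0.546, -0.2205, 0.0644]
ee_rot: [[0.99, 0.144, -0.005], [0.144, -0.99, 0.005], [-0.005, -0.005, -1.0]]
contact_force: [0.5, 0.5, -0.2]
grip_width: 0.005
[ 0.54649198 -0.22073523  0.06511343] [-0.00794108 -0.0174268  -0.26367971]
```

View pics/side6.png

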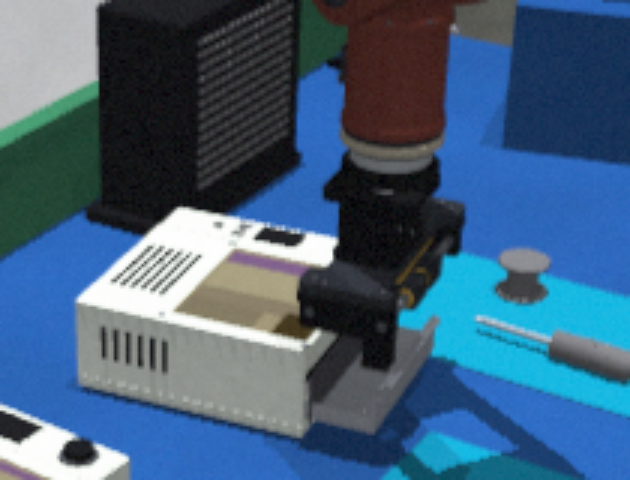

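The tip is inside the apron with no contact. Pulling along tool -x gently.

```bash
python3 -m crank '-3 0 0 0 0 0; -7 0 0 0 0 0; -11 0 0 0 0 0; -15 0 0 0 0 0; -19 0 0 0 0 0' 0
python3 - <<'E'
from h import *
import cv2
f=ctrl.grab_frame('side');cv2.imwrite('pics/side7.png',cv2.resize(f['frame'][100:260,260:470,::-1],None,fx=3,fy=3))
o=ctrl.get_obs();print(o['tcp_pos'],o['contact_force'])
E
```

```text
t: 5.7
tcp_pos: [0.5278, -0.2236, 0.0654]
ee_rot: [[0.99, 0.144, -0.003], [0.144, -0.99, 0.004], [-0.003, -0.004, -1.0]]
contact_force: [2.1, 0.2, -0.4]
grip_width: 0.006
[ 0.52726568 -0.22360757  0.06533267] [0.31670248 0.36523794 0.52694702]
```

View pics/side7.png

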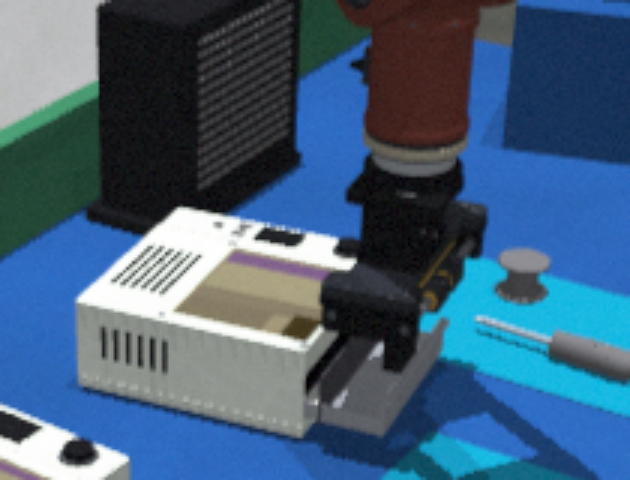

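Contact at about 2 N matches the rail drag, and the tray is moving. Continuing.

```bash
python3 -m crank '-3 0 0 0 0 0; -8 0 0 0 0 0; -13 0 0 0 0 0; -18 0 0 0 0 0; -22 0 0 0 0 0' 0; python3 -m crank '-3 0 0 0 0 0; -8 0 0 0 0 0; -13 0 0 0 0 0; -18 0 0 0 0 0; -22 0 0 0 0 0' 0;python3 - <<'E'
from h import *
import cv2
f=ctrl.grab_frame('side');cv2.imwrite('pics/side8.png',cv2.resize(f['frame'][100:260,260:470,::-1],None,fx=3,fy=3))
f=ctrl.grab_frame('top');cv2.imwrite('pics/top8.png',cv2.resize(f['frame'][110:310,330:530,::-1],None,fx=3,fy=3))
o=ctrl.get_obs();print(o['tcp_pos'],o['contact_force'])
E
```

```text
t: 6.38
tcp_pos: [0.5052, -0.2269, 0.0655]
ee_rot: [[0.99, 0.144, -0.004], [0.144, -0.99, 0.004], [-0.004, -0.004, -1.0]]
contact_force: [2.4, 1.0, -0.4]
grip_width: 0.002
t: 7.0
tcp_pos: [0.483, -0.2302, 0.0655]
ee_rot: [[0.99, 0.144, -0.004], [0.144, -0.99, 0.004], [-0.004, -0.004, -1.0]]
contact_force: [3.0, -0.5, -1.7]
grip_width: 0.005
[ 0.48263128 -0.23010026  0.06544707] [0.21385619 0.21848842 0.87737077]
```

View pics/side8.png

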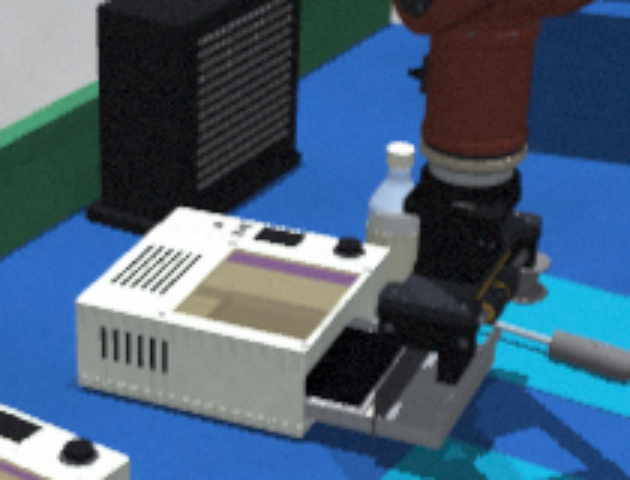

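View pics/top8.png

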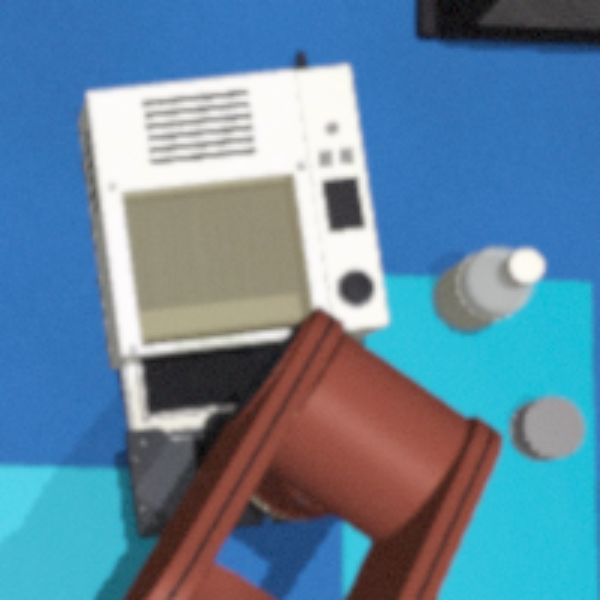

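The tray is roughly half out with the phone moving with it. Continuing.

```bash
python3 -m crank '-3 0 0 0 0 0; -8 0 0 0 0 0; -13 0 0 0 0 0; -18 0 0 0 0 0; -22 0 0 0 0 0' 0; python3 -m crank '-3 0 0 0 0 0; -8 0 0 0 0 0; -13 0 0 0 0 0; -17 0 0 0 0 0; -20 0 0 0 0 0' 0
```

```text
t: 7.72
tcp_pos: [0.4605, -0.2334, 0.0656]
ee_rot: [[0.99, 0.144, -0.005], [0.144, -0.99, 0.004], [-0.005, -0.005, -1.0]]
contact_force: [3.8, -0.4, -0.7]
grip_width: 0.007
t: 8.35
tcp_pos: [0.4404, -0.2363, 0.0656]
ee_rot: [[0.99, 0.144, -0.005], [0.144, -0.99, 0.004], [-0.005, -0.005, -1.0]]
contact_force: [1.9, -0.2, -1.6]
grip_width: 0.004
```

```bash
python3 -m crank '-3 0 0 0 0 0; -6 0 0 0 0 0; -9 0 0 0 0 0; -11 0 0 0 0 0' 0;python3 - <<'E'
from h import *
import cv2
f=ctrl.grab_frame('side');cv2.imwrite('pics/side9.png',cv2.resize(f['frame'][120:280,260:470,::-1],None,fx=3,fy=3))
o=ctrl.get_obs();print(o['tcp_pos'],o['contact_force'])
E
```

```text
t: 8.85
tcp_pos: [0.4342, -0.2373, 0.066]
ee_rot: [[0.99, 0.141, 0.006], [0.141, -0.99, 0.004], [0.007, -0.003, -1.0]]
contact_force: [28.5, 5.1, -18.9]
grip_width: 0.007
[ 0.4342839  -0.23721457  0.06599755] [ 24.29815658   4.15906161 -15.90697688]
```

View pics/side9.png

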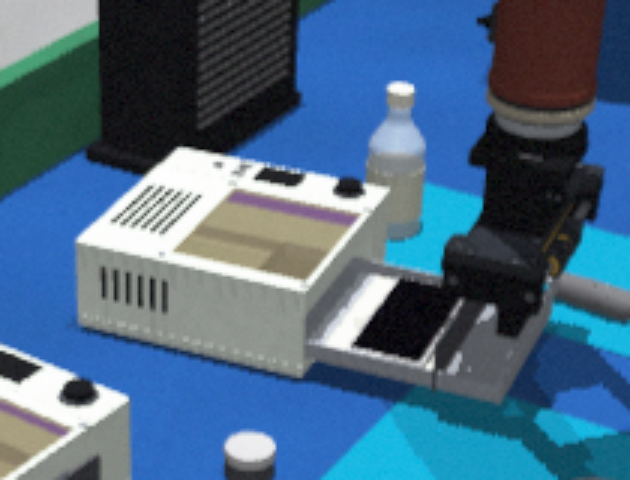

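The force rose to 28 N, so the tray is on its stop. The phone is still flat in place. I'll release forward about 11 mm (the baffle is further away than that), then go straight up.

```bash
python3 -m crank '2 0 0 0 0 0; 5 0 0 0 0 0; 8 0 0 0 0 0; 11 0 0 0 0 0; 11 0 0 0 0 0' 0; python3 -m crank '0 0 -5 0 0 0; 0 0 -20 0 0 0; 0 0 -45 0 0 0; 0 0 -90 0 0 0; 0 0 -130 0 0 0' 0
```

```text
t: 9.52
tcp_pos: [0.4452, -0.2357, 0.0661]
ee_rot: [[0.99, 0.142, 0.006], [0.142, -0.99, 0.004], [0.007, -0.003, -1.0]]
contact_force: [-0.2, -0.3, 0.8]
grip_width: 0.007
t: 10.15
tcp_pos: [0.4445, -0.2364, 0.1988]
ee_rot: [[0.99, 0.142, 0.008], [0.142, -0.99, 0.003], [0.008, -0.002, -1.0]]
contact_force: [-0.4, -0.1, 0.8]
grip_width: 0.009
```

```bash
python3 -m crank '-30 20 -10 0 0 0; -60 40 -20 0 0 0; -90 60 -20 0 0 0; -90 60 -20 0 0 0' 0;python3 - <<'E'
from h import *
import cv2
for n in('side','top','wrist'):
    f=ctrl.grab_frame(n);cv2.imwrite(f'pics/{n}10.png',f['frame'][:,:,::-1]);np.savez(n+'10.npz',**f)
o=ctrl.get_obs();print(o['t'],o['tcp_pos'],o['contact_force'])
E
```

```text
t: 10.65
tcp_pos: [0.3626, -0.3101, 0.2194]
ee_rot: [[0.99, 0.138, 0.009], [0.138, -0.99, 0.001], [0.009, -0.0, -1.0]]
contact_force: [-0.1, 0.6, -0.8]
grip_width: 0.008
10.8 [ 0.36408563 -0.3083597   0.21857102] [-0.19473178 -0.35542285 -0.52521099]
```

View pics/side10.png

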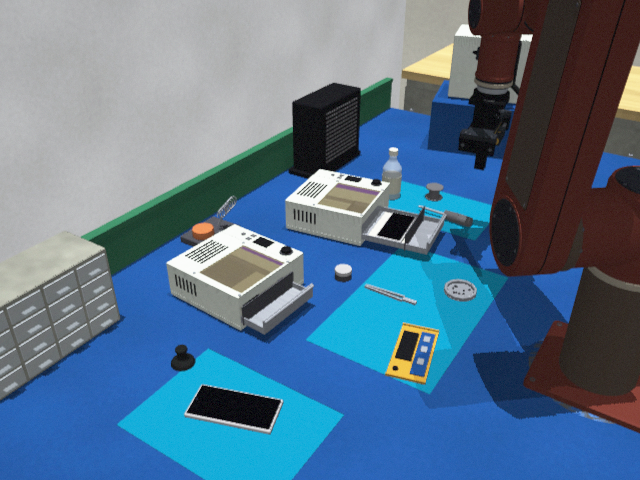

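View pics/wrist10.png

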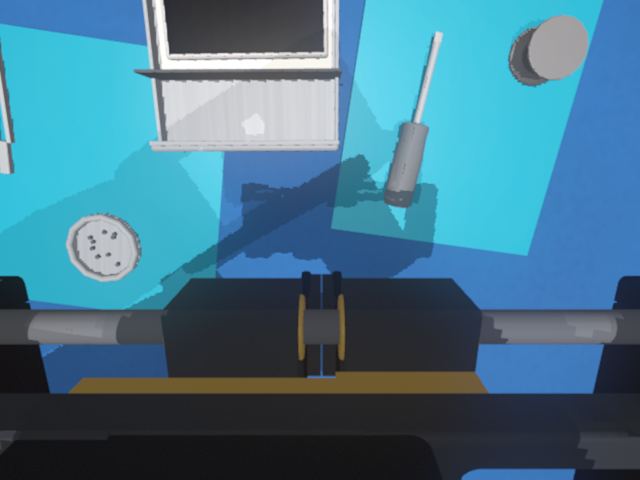

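View pics/top10.png

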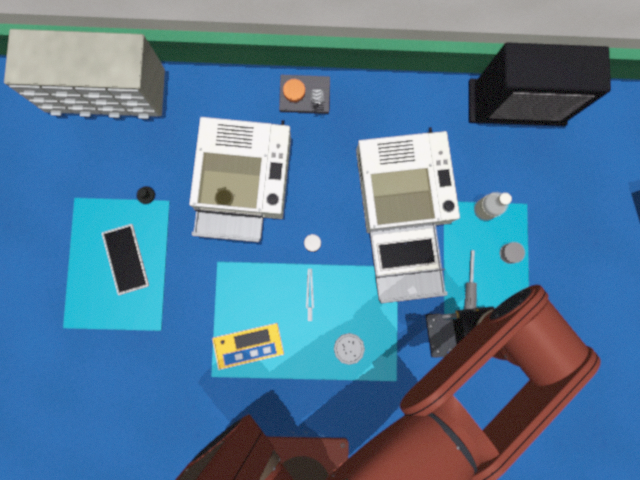

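The tray is out with the phone flat in it, and the other items are unmoved. The lip inner edge runs from (152,142) to (338,143). I'll check the travel.

Run:
```python
from h import *
w=np.load('wrist10.npz')
m=(onz(w,(152,142),.055)+onz(w,(338,143),.055))/2
print(m,np.linalg.norm(m[:2]-[.525,-.224]))
t=np.load('top10.npz');t0=np.load('top0.npz')
d=np.abs(t['frame'].astype(int)-t0['frame']).sum(2)
for n,(u,v) in dict(phone=(125,260),cleaner=(493,205),flux=(312,242),spool=(513,252),tweez=(310,293),lift=(146,194),boxB=(230,200),scr=(472,285)).items(): print(n,(d[v-25:v+25,u-25:u+25]>90).sum())
```

```text
[ 0.42312683 -0.23968479  0.055     ] 0.10307354843191528
phone 0
cleaner 0
flux 0
spool 0
tweez 0
lift 0
boxB 0
scr 234
```

```bash
python3 -c "
from station import ctrl
print(ctrl.sign_off())"
```

```text
the job is handed in; nothing more can be done
None
```

I pressed the stop key on the phone's box, drew its tray out to the stop from behind the lip, moved the arm clear and handed the job in at about 11 s. Signing off returned no verdict.

- **Stop key:** it went down about 4.6 mm under 5.5 N and was back up afterwards. I could not confirm in the pictures that the lamp went off, because the window tint looked the same before and after.
- **Tray:** I pulled with shut fingertips at about 40 mm/s, feeling about 2–4 N. At the end the force rose to 28 N, which I took as the stop. The cameras measured 103 mm of travel, to within about 2 mm, from a start that may already have been slightly open.
- **Phone:** it lies flat in the tray in the final pictures. I did not measure its distance from the middle of the loading place.
- **Everything else:** comparing the first and last top pictures shows no change at the other box or at six of the seven bystanders. The check flagged the screwdriver's area because the arm overlaps it there; in the other final pictures it looks unmoved. The last force reading was near zero, with the arm clear.

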